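# Nest the tube beakers at the sample desk

### The arm

A 6-joint arm with a two-finger parallel gripper is mounted at the origin on the work surface. World frame = base frame: x ahead of the robot, y to its left, z up, the work surface at z = 0. Lengths are in mm, angles in rad, forces in N, time in s.
With the tool pointing down it reaches from about 275 to 1000 mm from the base axis. Payload 8.4 kg.
Tool frame: the origin (TCP) lies at the very end of the fingers, on their centre line; the grasp point (between the pads) lies 19 mm behind it; z points along the fingers, y is the line along which they close (so a half turn about z gives the same grasp; the last joint's range is limited). The gripper opens to 85 mm and grips with 20 to 120 N. Pads are 22 mm wide; open, the fingers measure 114 mm over their backs; the gripper's body (76 mm by 85 mm) begins 54 mm behind the grasp point. The pads swing forward as they close: fully open they stand 13 mm farther back than shut.
Start: joints at [1.345, 0.353, 1.633, -0, 1.155, -0.002], TCP at [138.709, 609.416, 231.281] pointing down, gripper open.
Joint ranges: [-2.63, 2.63], [-0.92, 2.1], [0.06, 2.66], [-1.3, 4.44], [0, 2.69], [-3.02, 3.02]. Speed limits (rad/s): [2.22, 2.22, 2.79, 3.14, 3.14, 3.14].

### API

Orientations are given as [roll, pitch, yaw] about the fixed x, y, z axes, in that order (R = Rz(yaw) Ry(pitch) Rx(roll)).
In Python, from rig import telemetry, imaging, r gives the robot as it stands. The module is installed in compiled form; this text tells all that it offers.
- The arm moves only by the tool step_arm, never from a script. Its argument "moves" is a list of rows, each a list of 3 entries, a list of its own where there are three numbers: the turn, a rotation vector about the tool's x, y, z scaled (see below), then the shift along the tool's x, y, z scaled (see below), then the opening, from -1 (shut) to 1 (fully open). A call has 1 to 8 rows; each row is the pose to reach, as a shift and turn from the pose commanded when the call began, along the tool's axes at that moment; what a row does not reach only later rows make up. The controller multiplies each number of a shift by 200 mm and each number of a turn by 45 degrees. A row lasts 1/10 s, in which the tool goes at most 50 mm and 8.59 degrees, less where a joint would pass 70% of its speed; a pose out of reach is approached as far as the arm can. A call with a number of a shift or a turn outside -1 to 1 is refused whole. A call with a gripper value outside its range is refused whole. The fingers move at their own pace and stop on an object; "squeeze" is the grip in N (left out, the last holds). Time passes only in rows, so rows that repeat a pose let the fingers close. It gives the time, the measured TCP pose, the force, the opening and the grip force at its end, in the units of the state.
- telemetry.sense(): the state, without advancing time (a new reading comes with each control period).
- imaging.grab_frame(name): name is "scene" or "side" or "wrist"; returns the picture (400x640x3 uint8, red, green, blue); there is no depth.
- imaging.calibration(name): a dict with "fx", "fy", "cx", "cy" (pixels), "cam_to_world" (4x4, takes a point from camera to world coordinates). Camera axes: x right, y up, looking along -z (the intrinsics and any distortion apply to the point x, -y, -z); pixel columns grow to the right and rows downward; lengths in mm; the calibration is good to about 2 mm. A picture is of the moment at which its call begins: read the wrist's pose just before it. calibration takes no time and is no camera call; for the wrist camera it gives the pose at the moment of the call.
- r.sign_off(): hands the job in; it is judged then, once.
Trained networks look in the newest picture that a camera, given by its name, has taken for a name from the list of things; names that differ only in an ending like _2 or _b are one class to them, and where a whole thing is asked for, a point or a joint stands for the part that bears it (a point fixed in the world has none). Each returns a list of dicts, best first, with "conf" (0 to 1); they miss things now and then, are a little off and sometimes report something else, mostly with a low value. They report only what shows in the picture. A call takes as long as a camera call.
- imaging.recognise(camera, name): "extent" ([left, top, width, height] in pixels, round what is visible of it).
- imaging.mark_of(camera, name): "xy" ([column, row] in pixels: a listed point, or the origin of a listed thing).
The state is a dict: "clock": time; "qpos": joint angles; "qvel": joint speeds; "joint_efforts": joint torques, N m; "eef_pos": TCP position; "tcp_rot": TCP orientation; "contact_force": force on the tool from outside, world axes, zero at the start; "wrist_torque": the same for the moment, N m; "opening": opening from 0.0 (shut) to 1.0 (fully open); "grasp_force": force on a finger pad.
Only numpy, scipy, OpenCV 4.12 (cv2) and the standard library are available. Lean on these libraries where they do the work, as an engineer would, in place of code of your own. Each camera call takes 0.05 s, during which the arm holds its last target. There are 200 camera calls.

### The job

One of the three steel beakers lies on its side in the white drying rest: take it out, stand it upright on the desk and let go of it. Then nest all three beakers into one upright stack, each pushed fully home in the next, with the beaker on the round rubber mat staying there as the bottom one (the order of the other two is free). Set the beakers down without dropping them and do not disturb the other things on the desk.

Things in the scene. Friction and masses are not known exactly. Their poses are not given: they have to be found in the camera images.
- beaker_lying: steel beaker, one of three alike, tapered: outside 39 mm across at the foot, 66 mm at the rim, 75 mm tall, wall 2.5 mm; inner floor 26 mm above the underside, so a nested one sits 26 mm higher than its neighbour, 26 mm of it free. Origin: centre of the underside; z: foot to mouth. Starts on its side in the rest, axis level, 42 mm above the desk, mouth to the rest's +x
- beaker_mat: steel beaker, one of three alike, tapered: outside 39 mm across at the foot, 66 mm at the rim, 75 mm tall, wall 2.5 mm; inner floor 26 mm above the underside, so a nested one sits 26 mm higher than its neighbour, 26 mm of it free. Origin: centre of the underside; z: foot to mouth. This one starts upright on the rubber mat and stays the bottom of the stack
- beaker_desk: steel beaker, one of three alike, tapered: outside 39 mm across at the foot, 66 mm at the rim, 75 mm tall, wall 2.5 mm; inner floor 26 mm above the underside, so a nested one sits 26 mm higher than its neighbour, 26 mm of it free. Origin: centre of the underside; z: foot to mouth. This one starts upright on the bare desk
- rest: white drying rest, fixed, 100 x 92 mm; origin under its centre. The beaker lies along its x on two rods, foot at x = -37, mouth at +37 mm. Two cheeks beside the mouth (x 26 to 43 mm, inner faces y = +-38 mm, 46 mm tall) keep fingers off the rim; a stop plate 22 mm tall stands at x = 38 to 43 mm. The foot half is free at the sides and above
- mat: round black rubber mat, fixed, diameter 100 mm, 4 mm thick; origin under its centre
- tube_rack: bystander: small black rack, 50 x 72 mm, holding six red-capped tubes, 93 mm tall; origin under its centre
- tube: bystander: one capped sample tube lying on the desk, 95 mm long along its x, 15 mm thick; origin under its middle
- tape: bystander: roll of white label tape lying flat, outer diameter 68 mm, 19 mm high; origin under its centre
- bottle: bystander: small amber jar, diameter 42 mm, 75 mm tall; origin under its centre

How it is judged:
By the outcome, as a careful person would: the job done as asked, in the order asked, and still so for the second after the job is handed in, with the robot touching nothing.
It also fails if it takes over 72 s, if anything falls off the work surface, if the arm or the gripper's body presses on something with over 40 N, if the wrist force passes 120 N, or if a joint passes its speed limit or range.

## Working session

There is one attempt and no reset: what is moved stays moved. The work goes in short steps, Python scripts to look and compute and a tool call to move; the robot and the scene stay as the last step left them, time stands still between calls to the robot, and variables do not carry over. Pictures are saved under pics/ and viewed, at most 10 in all, crops included, and the job is handed in when it is done.

Besides the shell and the picture viewer there is one more tool, called after ">>>" as name(argument=value, ...), one argument or row to a line, values as JSON. step_arm: Moves the arm, as the interface text tells. Its arguments: {"type":"object","properties":{"moves":{"type":"array"},"squeeze":{"type":"number"}},"required":["moves"]}

```bash
mkdir -p pics
cat > h.py <<'E'
import numpy as np, cv2
from rig import telemetry, imaging, r
from scipy.spatial.transform import Rotation as R
def ray(c,uv):
    M=np.array(c["cam_to_world"]);d=np.array([(uv[0]-c["cx"])/c["fx"],-(uv[1]-c["cy"])/c["fy"],-1.])
    d=M[:3,:3]@d;return M[:3,3],d/np.linalg.norm(d)
def proj(c,p):
    M=np.array(c["cam_to_world"]);q=M[:3,:3].T@(np.array(p)-M[:3,3]);return [c["cx"]+c["fx"]*q[0]/-q[2],c["cy"]+c["fy"]*q[1]/q[2]]
def atz(c,uv,z):
    o,d=ray(c,uv);return o+d*(z-o[2])/d[2]
def tri(rs):
    A=sum(np.eye(3)-np.outer(d,d) for o,d in rs);b=sum((np.eye(3)-np.outer(d,d))@o for o,d in rs);return np.linalg.solve(A,b)
E
python3 - <<'E'
from h import *
print(telemetry.sense())
cs={}
for n in("scene","side","wrist"):
    im=imaging.grab_frame(n);c=imaging.calibration(n);print(n,{k:(np.round(v,3).tolist()) for k,v in c.items()})
    cv2.imwrite(f"pics/{n}0.png",im[:,:,::-1])
    for t in["beaker_lying","beaker_mat","beaker_desk","rest","mat","tube_rack","tube","tape","bottle"]:
        for d in imaging.mark_of(n,t)[:3]:
            print(n,t,round(d["conf"],2),np.round(d["xy"],0),np.round(atz(c,d["xy"],0)[:2]))
E
```

```text
{'clock': 0.0, 'qpos': array([ 1.34460072e+00,  3.53655173e-01,  1.63416196e+00, -9.66469699e-06,
        1.15517326e+00, -2.41392428e-03]), 'qvel': array([ 0.00135434, -0.00107432,  0.00103724, -0.00048135,  0.00231565,
        0.00069953]), 'joint_efforts': array([-1.01208982e-03, -6.05244470e+01, -3.42072415e+01, -1.71029160e-04,
        9.42610495e-03, -4.35487635e-06]), 'eef_pos': array([138.60199001, 608.94140571, 230.54538073]), 'tcp_rot': array([-3.14019490e+00,  5.46238570e-06,  2.91781489e+00]), 'contact_force': array([ 0.16738377, -0.36496747, -0.11225473]), 'wrist_torque': array([-0.03269192,  0.03869929,  0.03391716]), 'grasp_force': 0.0, 'opening': 1.0070810529238532}
scene {'fx': 371.369, 'fy': 371.369, 'cx': 320.207, 'cy': 200.542, 'cam_to_world': [[-0.568, -0.463, 0.68, 1287.112], [0.823, -0.312, 0.475, 478.759], [-0.008, 0.83, 0.558, 628.659], [0.0, 0.0, 0.0, 1.0]]}
scene beaker_lying 0.63 [268. 172.] [ 478. -303.]
scene beaker_mat 0.62 [409. 243.] [554. 246.]
scene beaker_desk 0.32 [343. 270.] [735. 157.]
scene rest 0.77 [259. 183.] [ 549. -280.]
scene mat 0.81 [409. 241.] [546. 241.]
scene tube 0.62 [261. 229.] [ 728. -111.]
scene tape 0.79 [227. 173.] [ 561. -419.]
scene bottle 0.96 [497. 260.] [495. 448.]
side {'fx': 510.989, 'fy': 510.989, 'cx': 319.764, 'cy': 202.878, 'cam_to_world': [[0.876, 0.361, -0.319, 152.14], [-0.481, 0.651, -0.587, -798.468], [-0.005, 0.668, 0.744, 1069.335], [0.0, 0.0, 0.0, 1.0]]}
side beaker_lying 0.7 [347. 292.] [ 528. -241.]
side rest 0.68 [360. 289.] [ 560. -251.]
side mat 0.94 [267. 168.] [539. 246.]
side tube_rack 0.91 [341. 161.] [748. 163.]
side tube 0.65 [390. 223.] [ 740. -111.]
side tape 0.84 [400. 354.] [ 549. -436.]
wrist {'fx': 302.444, 'fy': 302.444, 'cx': 317.905, 'cy': 200.421, 'cam_to_world': [[0.221, -0.937, -0.27, 69.556], [0.975, 0.212, 0.062, 624.293], [-0.001, -0.277, 0.961, 374.158], [0.0, 0.0, 0.0, 1.0]]}
```

View pics/scene0.png

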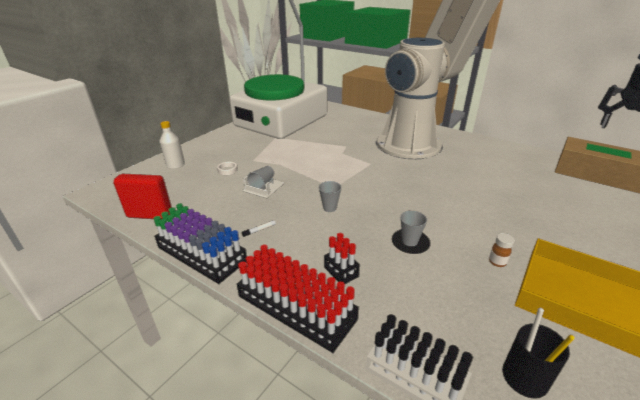

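View pics/side0.png

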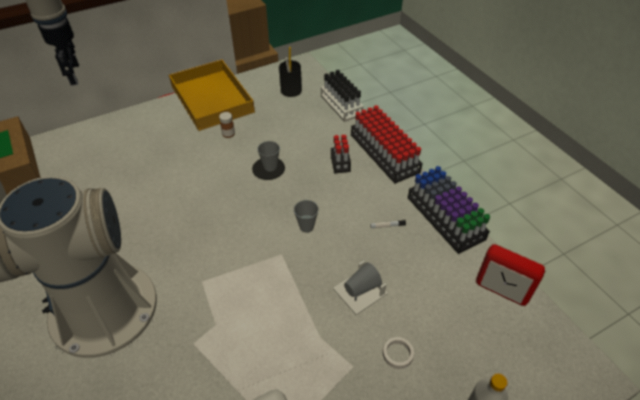

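The scene view shows the desk beaker (rim 330,187), the mat beaker (rim 413,218) and the rest with the lying beaker (264,184). In the side view they are at (306,209), (269,149) and (362,280), with the mouth to the right and slightly up.

```bash
cat >> h.py <<'E'
def rows(pos,rot=None,s=None):
    """shift/turn in move units from commanded(≈measured) pose to target"""
    s=s or telemetry.sense();R0=R.from_euler('xyz',s['tcp_rot']);
    d=R0.inv().apply(np.array(pos)-s['eef_pos'])/200
    t=(R0.inv()*(rot if rot is not None else R0)).as_rotvec()/np.radians(45)
    print('turn',np.round(t,3),'shift',np.round(d,3))
E
python3 - <<'E'
from h import *
c1=imaging.calibration("scene");c2=imaging.calibration("side")
for n,a,b in(("desk rim",(330,187),(306,209)),("mat rim",(413,218),(269,149)),("rest/lying mark",(268,172),(347,292)),("restorigin",(259,183),(360,289)),("tape",(227,173),(400,354)),("matmark",(409,241),(267,168)),('tube',(261,229),(390,223)),('rackcap',(341,237),(340,137))):
    p=tri([ray(c1,a),ray(c2,b)]);print(n,p.round(),np.round(proj(c1,p)),np.round(proj(c2,p)))
im=imaging.grab_frame("side");cv2.imwrite("pics/rest.png",cv2.resize(im[240:330,300:420,::-1],None,fx=6,fy=6,interpolation=2))
for k in np.radians([-60,-30,0,30]): print(np.round(k,2),[np.round(proj(c2,[545+x*np.cos(k),-270+x*np.sin(k),42])) for x in(-37,37)])
rows([480,0,320])
E
```

```text
desk rim [537. -12.  72.] [330. 187.] [306. 209.]
mat rim [550. 242.  75.] [413. 218.] [269. 149.]
rest/lying mark [ 518. -261.   34.] [269. 172.] [348. 292.]
restorigin [ 559. -261.   14.] [261. 183.] [363. 290.]
tape [ 551. -432.   -9.] [227. 173.] [399. 354.]
matmark [541. 243.  -2.] [410. 240.] [268. 169.]
tube [ 735. -111.    5.] [259. 229.] [388. 223.]
rackcap [739. 154. 105.] [342. 237.] [341. 137.]
-1.05 [array([346., 282.]), array([374., 295.])]
-0.52 [array([344., 288.]), array([376., 289.])]
0.0 [array([347., 295.]), array([373., 282.])]
0.52 [array([353., 300.]), array([367., 277.])]
turn [0. 0. 0.] shift [-2.34  -2.592 -0.443]
```

View pics/rest.png

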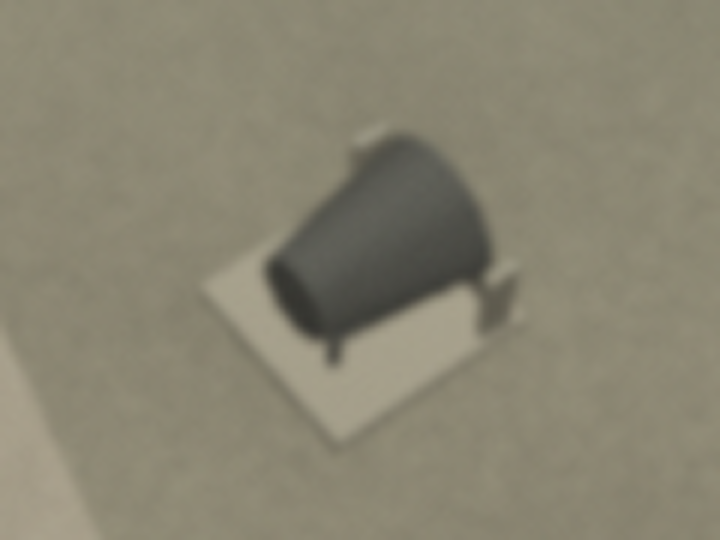

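The crop shows the foot end at about (350,290) in side pixels and the mouth toward the upper right. So the rest's +x is close to world +x (yaw about 0.1–0.2). I'll move toward it now.

>>> step_arm(
  moves=[
    [[0, 0, 1], [-0.8, -0.86, -0.4], 1],
    [[0, 0, 1], [-0.8, -0.86, -0.4], 1],
    [[0, 0, 1], [-0.8, -0.86, -0.4], 1],
    [[0, 0, 1], [-0.8, -0.86, -0.4], 1],
    [[0, 0, 1], [-0.8, -0.86, -0.4], 1],
    [[0, 0, 1], [-0.8, -0.86, -0.4], 1],
  ],
)

```text
clock: 2.15
eef_pos: [258.9, 403.1, 313.6]
tcp_rot: [3.138, 0.0, 2.124]
contact_force: [-0.1, 0.8, -0.7]
opening: 1.002
grasp_force: 0.0
```

```bash
cat > log.py <<'E'
from h import *
import json
s=telemetry.sense();open('log.jsonl','a').write(json.dumps([list(map(float,s['qpos'])),list(map(float,s['eef_pos'])),list(map(float,s['tcp_rot']))])+'\n')
print(s['clock'],s['qpos'].round(3),s['eef_pos'].round(1),s['tcp_rot'].round(3))
E
cat >> h.py <<'E'
def down(yaw,tilt=0): # tool x at yaw when tilt=0; tilt>0 leans tool z towards -x
    return R.from_euler('z',yaw)*R.from_euler('x',np.pi)*R.from_euler('y',-tilt)
E
python3 - <<'E'
import log
from h import *
rows([480,-20,320],down(0.15))
print(down(0,.4).as_matrix().round(2))
E
```

```text
2.15 [ 0.998  0.043  1.835 -0.002  1.261  0.445] [258.9 403.1 313.6] [3.138 0.    2.124]
turn [ 0.003 -0.004  2.513] shift [-2.381 -0.17  -0.032]
[[ 0.92  0.   -0.39]
 [-0.   -1.   -0.  ]
 [-0.39  0.   -0.92]]
```

>>> step_arm(
  moves=[
    [[0, 0, 1], [-1, -0.07, 0], 1],
    [[0, 0, 1], [-1, -0.07, 0], 1],
    [[0, 0, 1], [-1, -0.07, 0], 1],
    [[0, 0, 1], [-1, -0.07, 0], 1],
    [[0, 0, 1], [-1, -0.07, 0], 1],
    [[0, 0, 1], [-1, -0.07, 0], 1],
  ],
)

```text
clock: 2.75
eef_pos: [352.1, 227.8, 311.5]
tcp_rot: [3.141, -0.0, 1.337]
contact_force: [0.9, -0.0, 0.7]
opening: 0.997
grasp_force: 0.0
```

Run:
```python
import log
from h import *
rows([480,-60,320],down(0.15))
```

```text
2.75 [ 0.571 -0.059  1.941 -0.     1.259  0.804] [352.1 227.8 311.5] [ 3.141 -0.     1.337]
turn [ 0.000e+00 -1.000e-03  1.512e+00] shift [-1.252  0.955 -0.042]
```

>>> step_arm(
  moves=[
    [[0, 0, 0.9], [-0.9, 0.6, 0], 1],
    [[0, 0, 0.9], [-0.9, 0.6, 0], 1],
    [[0, 0, 0.9], [-0.9, 0.6, 0], 1],
    [[0, 0, 0.9], [-0.9, 0.6, 0], 1],
    [[0, 0, 0.9], [-0.9, 0.6, 0], 1],
    [[0, 0, 0.9], [-0.9, 0.6, 0], 1],
  ],
)

```text
clock: 3.35
eef_pos: [428.9, 25.2, 311.4]
tcp_rot: [3.141, -0.0, 0.634]
contact_force: [-0.3, 0.3, -0.4]
opening: 0.999
grasp_force: 0.0
```

```bash
cat > look.py <<'E'
import log,sys
from h import *
tag=sys.argv[1];c=imaging.calibration("wrist");im=imaging.grab_frame("wrist");cv2.imwrite(f"pics/{tag}.png",im[:,:,::-1])
for t in["beaker_lying","beaker_mat","beaker_desk","rest","mat"]:
    for d in imaging.mark_of("wrist",t)[:2]:
        print(t,round(d["conf"],2),np.round(d["xy"],1),np.round(atz(c,d["xy"],42 if 'ly' in t else 0)[:2]))
E
python3 look.py w1; python3 -c "
from h import *
rows([540,-150,300],down(0.15))"
```

```text
3.35 [ 0.056 -0.04   1.923 -0.     1.258  0.992] [428.9  25.2 311.4] [ 3.141 -0.     0.634]
beaker_lying 0.95 [513.3 227.9] [ 524. -259.]
beaker_desk 0.8 [382.9 116.6] [537. -13.]
rest 0.66 [513.2 201.5] [ 559. -260.]
turn [-0.    -0.     0.628] shift [-0.086  1.05   0.056]
```

View pics/w1.png

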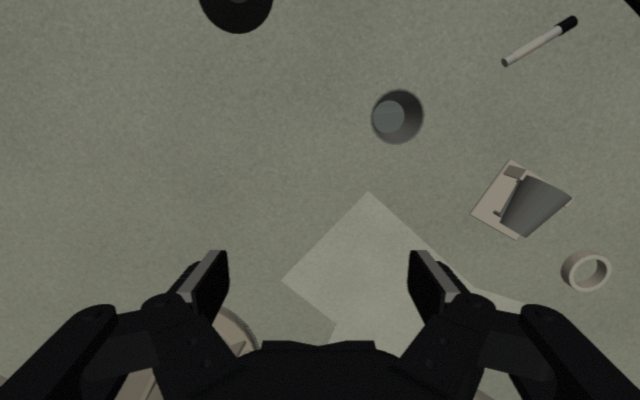

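The wrist view shows the desk beaker at (390,117), and the rest at (515,200) with the beaker's foot at (508,228) and its mouth toward the upper right. I'll move nearer and fit the arm's kinematics from the logged poses.

>>> step_arm(
  moves=[
    [[0, 0, 0.7], [-0.2, 1, 0.2], 1],
    [[0, 0, 0.7], [-0.2, 1, 0.2], 1],
    [[0, 0, 0.7], [-0.2, 1, 0.2], 1],
    [[0, 0, 0.7], [-0.2, 1, 0.2], 1],
    [[0, 0, 0.7], [-0.2, 1, 0.2], 1],
    [[0, 0, 0.7], [-0.2, 1, 0.2], 1],
  ],
)

```text
clock: 4.25
eef_pos: [515.8, -157.2, 270.5]
tcp_rot: [-3.141, 0.001, 0.091]
contact_force: [0.3, 0.6, 0.1]
opening: 1.0
grasp_force: 0.0
```

```bash
python3 look.py w2
cat > kin.py <<'E'
from h import *
import json
from scipy.optimize import least_squares
D=[json.loads(l) for l in open('log.jsonl')]
D.insert(0,[[1.3446,.35366,1.63416,0,1.15517,-.00241],[138.602,608.941,230.545],[-3.1402,0,2.91781]])
# L: a1,h,L1,L2,e,L3
def fk(L,q):
    a1,h,L1,L2,e,L3=L;rz=R.from_euler('z',q[0]);ry=lambda a:R.from_euler('y',a)
    R2=rz*ry(q[1]);R3=R2*ry(q[2]);R4=R3*R.from_euler('z',q[3]);R5=R4*ry(q[4]);R6=R5*R.from_euler('z',q[5])
    p=rz.apply([a1,0,h])+R2.apply([0,0,L1])+R3.apply([e,0,L2])+R6.apply([0,0,L3])
    return p,R6
def fit():
    f=lambda L:np.concatenate([fk(L,d[0])[0]-d[1] for d in D]+[0.002*(np.array(L)-[0,400,450,400,0,220])])
    return least_squares(f,[0,400,450,400,0,220])
if __name__=="__main__":
    s=fit();print(s.x.round(1),np.abs(s.fun[:-6]).max())
    for d in D[-2:]:
        p,r6=fk(s.x,d[0]);off=(r6.inv()*R.from_euler('xyz',d[2]));print(off.as_matrix().round(2).tolist())
E
python3 kin.py
```

```text
4.25 [-0.299  0.183  1.772  0.     1.188  1.181] [ 515.8 -157.2  270.5] [-3.141e+00  1.000e-03  9.100e-02]
beaker_lying 0.6 [399.4 170.7] [ 526. -259.]
beaker_mat 0.64 [ 14.9 110.7] [551. 244.]
beaker_desk 0.95 [215.4 138.1] [540. -18.]
beaker_desk 0.54 [ 15.1 115.8] [545. 245.]
[  1.9  28.3 573.7 501.1  84.2  56.1] 1.460087932337217
[[0.0, -1.0, 0.0], [1.0, 0.0, 0.0], [-0.0, 0.0, 1.0]]
[[0.0, -1.0, 0.0], [1.0, 0.0, -0.0], [0.0, 0.0, 1.0]]
```

View pics/w2.png

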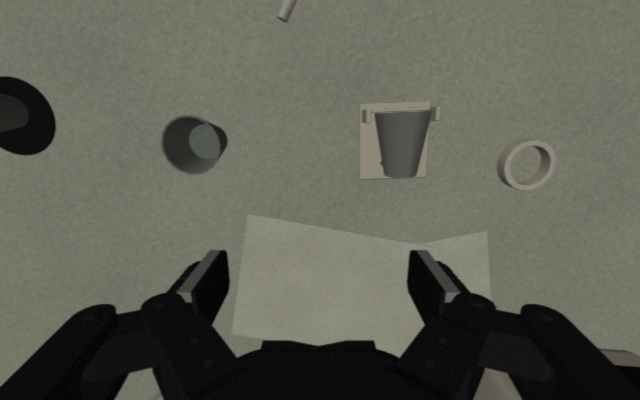

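The second wrist view shows the rest's base corners at (362,104), (360,180) and (427,178). The beaker's mouth edge runs from (374,110) to (431,110), its foot is at (384–419,177), and the desk beaker's rim is at (195,145).

Run:
```python
from h import *
c=imaging.calibration("wrist")
a=[atz(c,p,42)[:2].round(1) for p in((374,111),(431,111),(384,176),(419,176))];print(a)
m=(a[0]+a[1])/2;f=(a[2]+a[3])/2;print("mouth",m,"foot",f,"len",np.linalg.norm(m-f),"yaw",np.arctan2(*(m-f)[::-1]))
b=[atz(c,p,3)[:2].round(1) for p in((362,104),(360,180),(427,178))];print(b,np.arctan2(*(b[0]-b[1])[::-1]),np.arctan2(*(b[1]-b[2])[::-1])-np.pi/2,(b[0]+b[2])/2)
im=imaging.grab_frame("wrist")
for n in("beaker_lying","beaker_desk"):print(imaging.recognise("wrist",n)[:2])
# height check of desk-beaker rim, lying foot using scene+wrist rays
s=imaging.calibration("side")
print("desk rim tri",tri([ray(c,(190,146)),ray(s,(306,209)),ray(imaging.calibration("scene"),(330,187))]))
print("lying mid tri",tri([ray(c,(402,143)),ray(s,(362,281))]))
```

```text
[array([ 593.5, -216.1]), array([ 599.8, -283.2]), array([ 517.2, -239.9]), array([ 521.3, -283.6])]
mouth [ 596.65 -249.65] foot [ 519.25 -261.75] len 78.34009190701781 yaw 0.15507556587049307
[array([ 601.5, -206.3]), array([ 501.3, -217. ]), array([ 512.8, -309.2])] 0.10638327459486441 0.1240880075019768 [ 557.15 -257.75]
[{'extent': [375.4, 109.3, 55.8, 66.6], 'conf': 0.62}]
[{'extent': [163.9, 111.1, 62.6, 62.7], 'conf': 0.7}]
desk rim tri [537.02247421 -11.56465183  72.09167702]
lying mid tri [ 559.53968407 -255.12166576   42.75810332]
```

```bash
cat >> h.py <<'E'
YAW=.125;TILT=np.radians(22)
RG=down(YAW,TILT);FOOT=np.array([520.8,-262.3,42.]);AX=np.array([np.cos(YAW),np.sin(YAW),0])
GR=FOOT+30*AX+18*RG.apply([0,0,1])
E
python3 - <<'E'
from h import *
print(GR);p=GR-110*RG.apply([0,0,1]);print(p);rows(p,RG)
E
```

```text
[ 543.87562183 -259.40042959   25.31069062]
[ 584.76083852 -254.2629921   127.30091462]
turn [-0.008 -0.49  -0.042] shift [0.299 0.519 0.722]
```

>>> step_arm(
  moves=[
    [[-0.01, -0.49, -0.04], [0.3, 0.52, 0.72], 1],
    [[-0.01, -0.49, -0.04], [0.3, 0.52, 0.72], 1],
    [[-0.01, -0.49, -0.04], [0.3, 0.52, 0.72], 1],
    [[-0.01, -0.49, -0.04], [0.3, 0.52, 0.72], 1],
    [[-0.01, -0.49, -0.04], [0.3, 0.52, 0.72], 1],
    [[-0.01, -0.49, -0.04], [0.3, 0.52, 0.72], 1],
  ],
)

```text
clock: 5.3
eef_pos: [584.3, -254.8, 126.6]
tcp_rot: [3.141, 0.387, 0.122]
contact_force: [0.0, -0.4, 0.1]
opening: 1.005
grasp_force: 0.0
```

```bash
python3 look.py w3; python3 kin.py; python3 -c "
from h import *
rows(GR,RG)"
```

```text
5.3 [-0.325  0.667  1.423 -0.167  1.405  1.18 ] [ 584.3 -254.8  126.6] [3.141 0.387 0.122]
beaker_lying 0.84 [313.3 225.1] [ 525. -259.]
rest 0.58 [316.3 227.7] [ 483. -267.]
[  0.9 296.3 568.3 495.7  65.4 338.2] 1.4882274640296522
[[0.0, -1.0, 0.0], [1.0, 0.0, -0.0], [0.0, 0.0, 1.0]]
[[0.0, -1.0, 0.0], [1.0, 0.0, 0.0], [-0.0, 0.0, 1.0]]
turn [ 0.002 -0.002 -0.004] shift [ 0.001 -0.004  0.56 ]
```

View pics/w3.png

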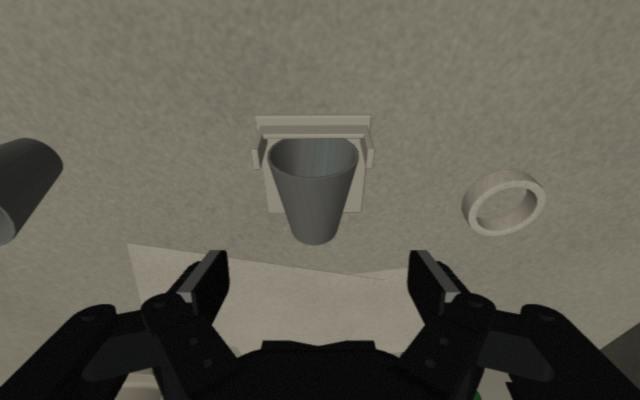

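The view shows the beaker's axis at column 313.5 and the finger centre at about 318, so it's well aligned and needs 3–4 mm to the left. I'll descend with that correction.

>>> step_arm(
  moves=[
    [[0, 0, 0], [0, -0.017, 0.2], 1],
    [[0, 0, 0], [0, -0.017, 0.4], 1],
    [[0, 0, 0], [0, -0.017, 0.5], 1],
    [[0, 0, 0], [0, -0.017, 0.56], 1],
    [[0, 0, 0], [0, -0.017, 0.56], 1],
    [[0, 0, 0], [0, -0.017, 0.56], 1],
  ],
)

```text
clock: 6.2
eef_pos: [543.8, -257.3, 24.7]
tcp_rot: [3.139, 0.383, 0.122]
contact_force: [-0.1, -0.0, 0.2]
opening: 0.994
grasp_force: 0.0
```

```bash
python3 look.py w4; python3 kin.py|head -1
```

```text
6.2 [-0.347  0.737  1.56  -0.185  1.195  1.201] [ 543.8 -257.3   24.7] [3.139 0.383 0.122]
beaker_lying 0.63 [318.4 305.7] [ 524. -261.]
[-4.000e-01  2.921e+02  5.663e+02  4.954e+02  6.030e+01  3.369e+02] 1.4831425638907483
```

View pics/w4.png

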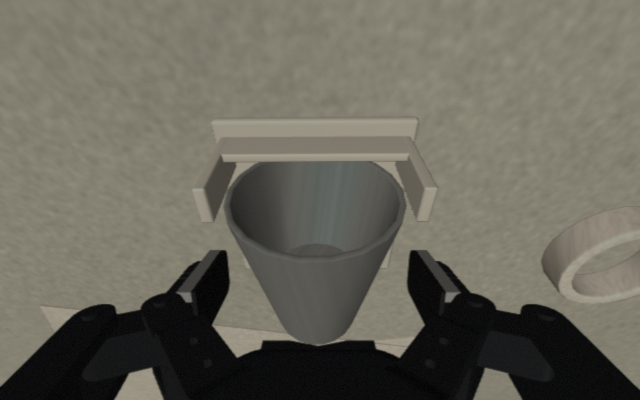

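The fingers are centred round the beaker (317). I'll close them and then lift straight up.

>>> step_arm(
  moves=[
    [[0, 0, 0], [0, 0, 0], 0],
    [[0, 0, 0], [0, 0, 0], -1],
    [[0, 0, 0], [0, 0, 0], -1],
    [[0, 0, 0], [0, 0, 0], -1],
    [[0, 0, 0], [0, 0, 0], -1],
    [[0, 0, 0], [0, 0, 0], -1],
    [[0, 0, 0], [0, 0, 0], -1],
  ],
  squeeze=50,
)

```text
clock: 7.2
eef_pos: [543.1, -256.5, 24.2]
tcp_rot: [3.14, 0.384, 0.122]
contact_force: [0.8, 4.0, 6.3]
opening: 0.595
grasp_force: 49.8
```

Run:
```python
from h import *
from kin import fk,fit
from scipy.optimize import least_squares
L=fit().x;T=R.from_matrix([[0,-1,0],[1,0,0],[0,0,1]])
lo=np.array([-2.63,-.92,.06,-1.3,0,-3.02]);hi=np.array([2.63,2.1,2.66,4.44,2.69,3.02])
def ik(p,Rt,q0):
    def f(q):
        pp,r6=fk(L,q);return np.concatenate([(pp-p)/100,((r6*T).inv()*Rt).as_rotvec()])
    s=least_squares(f,np.clip(q0,lo+.01,hi-.01),bounds=(lo,hi));return s.x,np.abs(s.fun).max()
q=telemetry.sense()['qpos']
up0=R.from_rotvec(np.array([np.sin(YAW),-np.cos(YAW),0])*np.pi/2)*RG   # upright orientation, tool pointing +AX
print('up0 cols',up0.as_matrix().round(2).tolist())
for dyaw in np.radians([-120,-90,-60,-30,0,30,60,90,120]):
    for pos in([480,-130],[430,100]):
      Rt=R.from_euler('z',dyaw)*up0
      tz=Rt.apply([0,0,1]);p=np.array([pos[0],pos[1],45.])
      best=min((ik(p,Rt,[q[0],q[1],q[2],a,b,c]) for a in(-1,0,1.5,3) for b in(.5,1.2,2) for c in(-2,0,2)),key=lambda x:x[1])
      print(np.degrees(dyaw).round(),pos,best[0].round(2),best[1].round(4))
```

```text
up0 cols [[0.37, 0.12, 0.92], [0.05, -0.99, 0.12], [0.93, 0.0, -0.37]]
-120.0 [480, -130] [ 0.26  0.91  1.75 -0.83  1.5  -1.95] 0.0
-120.0 [430, 100] [ 0.61  0.95  1.63 -0.52  1.68 -1.86] 0.0
-90.0 [480, -130] [ 0.39  0.85  2.07 -1.23  1.25 -1.8 ] 0.0
-90.0 [430, 100] [ 0.81  0.88  1.88 -0.81  1.44 -1.87] 0.0
-60.0 [480, -130] [ 0.39  0.87  2.39  4.41  1.22 -1.45] 0.0
-60.0 [430, 100] [ 0.97  0.84  2.17 -1.21  1.23 -1.7 ] 0.0
-30.0 [480, -130] [-0.05  1.06  2.61  3.47  1.68 -1.4 ] 0.0
-30.0 [430, 100] [ 1.    0.92  2.48  4.44  1.25 -1.29] 0.0017
0.0 [480, -130] [-0.78  0.96  2.53  2.31  1.41 -1.84] 0.0
0.0 [430, 100] [ 0.62  1.33  2.66  3.71  2.   -1.15] 0.0743
30.0 [480, -130] [-0.94  0.84  2.24  1.52  1.19 -1.5 ] 0.0
30.0 [430, 100] [-0.46  1.04  2.59  2.15  1.43 -2.01] 0.0
60.0 [480, -130] [-0.86  0.87  1.91  1.01  1.36 -1.24] 0.0
60.0 [430, 100] [-0.55  0.85  2.3   1.43  1.19 -1.58] 0.0
90.0 [480, -130] [-0.7   0.95  1.61  0.68  1.63 -1.19] 0.0
90.0 [430, 100] [-0.42  0.86  1.99  0.95  1.35 -1.31] 0.0
120.0 [480, -130] [-0.52  1.03  1.39  0.39  1.86 -1.29] 0.0
120.0 [430, 100] [-0.24  0.92  1.72  0.63  1.59 -1.26] 0.0
```

>>> step_arm(
  moves=[
    [[0, 0, 0], [-0.05, 0, -0.09], -1],
    [[0, 0, 0], [-0.13, 0, -0.28], -1],
    [[0, 0, 0], [-0.21, 0, -0.46], -1],
    [[0, 0, 0], [-0.3, 0, -0.65], -1],
    [[0, 0, 0], [-0.3, 0, -0.65], -1],
  ],
)

```text
clock: 7.7
eef_pos: [538.3, -259.1, 173.4]
tcp_rot: [3.135, 0.377, 0.12]
contact_force: [0.3, -0.5, -1.4]
opening: 0.589
grasp_force: 51.3
```

```bash
cat > ikm.py <<'E'
from h import *
from kin import fk,fit
from scipy.optimize import least_squares
L=fit().x;T=R.from_matrix([[0,-1,0],[1,0,0],[0,0,1]])
lo=np.array([-2.63,-.92,.06,-1.3,0,-3.02]);hi=np.array([2.63,2.1,2.66,4.44,2.69,3.02])
def ik(p,Rt,q0):
    def f(q):
        pp,r6=fk(L,q);return np.concatenate([(pp-p)/100,((r6*T).inv()*Rt).as_rotvec()])
    s=least_squares(f,np.clip(q0,lo+.01,hi-.01),bounds=(lo,hi));return s.x,np.abs(s.fun).max()
UP0=R.from_rotvec(np.array([np.sin(YAW),-np.cos(YAW),0])*np.pi/2)*RG
RU=R.from_euler('z',np.radians(65))*UP0
E
python3 - <<'E'
import log
from ikm import *
from scipy.spatial.transform import Slerp
s=telemetry.sense();print(s['opening'],s['contact_force'])
R0=R.from_euler('xyz',s['tcp_rot']);q=s['qpos'];p0=s['eef_pos'];p1=np.array([440,105,150.])
rv=(R0.inv()*RU).as_rotvec();print('rotvec',np.degrees(rv),np.degrees(np.linalg.norm(rv)))
for a in np.linspace(0,1,16)[1:]:
    qn,e=ik(p0+a*(p1-p0),R0*R.from_rotvec(a*rv),q);print(round(a,2),qn.round(2),round(e,4),np.abs(qn-q).max().round(2));q=qn
print('down',ik([440,105,45],RU,q))
print('shift/200',R0.inv().apply(p1-p0)/200)
c=imaging.calibration("side");print(proj(c,[440,100,0]),proj(imaging.calibration("scene"),[440,100,0]))
E
```

```text
7.7 [-0.351  0.553  1.511 -0.176  1.416  1.155] [ 538.3 -259.1  173.4] [3.135 0.377 0.12 ]
0.5890042857301573 [ 0.28849707 -0.46351507 -1.42910789]
rotvec [ 28.54665089  79.13713985 -65.67465864] 106.72749865258024
0.07 [-0.36  0.49  1.59 -0.11  1.33  1.06] 0.0 0.09
0.13 [-0.37  0.44  1.67 -0.03  1.24  0.96] 0.0 0.11
0.2 [-0.38  0.39  1.74  0.06  1.17  0.84] 0.0 0.12
0.27 [-0.39  0.35  1.81  0.16  1.1   0.7 ] 0.0 0.14
0.33 [-0.41  0.32  1.87  0.26  1.05  0.55] 0.0 0.15
0.4 [-0.43  0.29  1.93  0.38  1.    0.38] 0.0 0.17
0.47 [-0.45  0.28  1.99  0.51  0.98  0.2 ] 0.0 0.18
0.53 [-0.48  0.28  2.05  0.64  0.97  0.01] 0.0 0.19
0.6 [-0.5   0.28  2.1   0.76  0.97 -0.19] 0.0 0.2
0.67 [-0.51  0.3   2.14  0.88  1.   -0.38] 0.0 0.2
0.73 [-0.53  0.33  2.18  0.99  1.03 -0.57] 0.0 0.19
0.8 [-0.53  0.38  2.22  1.08  1.08 -0.76] 0.0 0.19
0.87 [-0.53  0.43  2.24  1.16  1.13 -0.94] 0.0 0.18
0.93 [-0.53  0.5   2.26  1.22  1.2  -1.1 ] 0.0 0.17
1.0 [-0.51  0.57  2.27  1.27  1.26 -1.26] 0.0 0.16
down (array([-0.50895832,  0.83899657,  2.23548336,  1.34717807,  1.20086126,
       -1.50020954]), np.float64(2.2282051759248134e-11))
shift/200 [-0.20849725 -1.86745855  0.19520482]
[np.float64(256.5404148656395), np.float64(212.2958142891268)] [np.float64(378.97638050260804), np.float64(204.28882347326712)]
```

>>> step_arm(
  moves=[
    [[0.317, 0.879, -0.73], [-0.1, -0.93, 0.1], -1],
    [[0.317, 0.879, -0.73], [-0.1, -0.93, 0.1], -1],
    [[0.317, 0.879, -0.73], [-0.1, -0.93, 0.1], -1],
    [[0.317, 0.879, -0.73], [-0.1, -0.93, 0.1], -1],
    [[0.317, 0.879, -0.73], [-0.1, -0.93, 0.1], -1],
    [[0.317, 0.879, -0.73], [-0.1, -0.93, 0.1], -1],
    [[0.317, 0.879, -0.73], [-0.1, -0.93, 0.1], -1],
    [[0.317, 0.879, -0.73], [-0.1, -0.93, 0.1], -1],
  ],
)

```text
clock: 8.5
eef_pos: [486.0, -76.9, 154.8]
tcp_rot: [-2.876, -0.387, 0.585]
contact_force: [0.2, -0.2, -1.5]
opening: 0.595
grasp_force: 51.6
```

Run:
```python
import log
from ikm import *
rows([440,105,150],RU);print(fit().x.round(1))
```

```text
8.5 [-0.476  0.287  2.028  0.572  0.968  0.094] [486.  -76.9 154.8] [-2.876 -0.387  0.585]
turn [ 0.309  0.88  -0.741] shift [ 0.278 -0.818  0.367]
[  0.  293.8 568.  494.3  58.5 342.4]
```

>>> step_arm(
  moves=[
    [[0.31, 0.88, -0.74], [0.28, -0.82, 0.37], -1],
    [[0.31, 0.88, -0.74], [0.28, -0.82, 0.37], -1],
    [[0.31, 0.88, -0.74], [0.28, -0.82, 0.37], -1],
    [[0.31, 0.88, -0.74], [0.28, -0.82, 0.37], -1],
    [[0.31, 0.88, -0.74], [0.28, -0.82, 0.37], -1],
    [[0.31, 0.88, -0.74], [0.28, -0.82, 0.37], -1],
    [[0.31, 0.88, -0.74], [0.28, -0.82, 0.37], -1],
    [[0.31, 0.88, -0.74], [0.28, -0.82, 0.37], -1],
  ],
)

```text
clock: 9.3
eef_pos: [441.1, 106.1, 148.4]
tcp_rot: [-3.13, -1.186, 1.252]
contact_force: [0.4, -0.6, -2.3]
opening: 0.596
grasp_force: 51.8
```

Run:
```python
import log
from ikm import *
s=telemetry.sense();Rt=R.from_euler('xyz',s['tcp_rot'])
# beaker pose in tool frame: foot & axis as grasped
Rg=R.from_euler('xyz',[3.14,.384,.122]);pg=np.array([543.1,-256.5,24.2])
ft=Rg.inv().apply(np.array([521,-259.3,42])-pg);at=Rg.inv().apply(AX)
print('foot',s['eef_pos']+Rt.apply(ft),'axis',Rt.apply(at))
rows(s['eef_pos']+[0,0,-60]);rows(s['eef_pos'],RU)
for n in("scene","side"):
    im=imaging.grab_frame(n);c=imaging.calibration(n);u,v=map(int,proj(c,s['eef_pos']))
    cv2.imwrite(f"pics/u_{n}.png",cv2.resize(im[max(v-70,0):v+70,u-100:u+100,::-1],None,fx=3,fy=3,interpolation=2))
cv2.imwrite("pics/u.png",np.vstack([cv2.resize(cv2.imread(f"pics/u_{n}.png"),(420,294)) for n in("scene","side")]))
```

```text
9.3 [-0.522  0.585  2.27   1.255  1.262 -1.272] [441.1 106.1 148.4] [-3.13  -1.186  1.252]
foot [435.68637249  89.10715541 126.15916875] axis [1.98500846e-03 5.01048729e-05 9.99998029e-01]
turn [0. 0. 0.] shift [-0.278  0.001  0.113]
turn [-0.005  0.001 -0.004] shift [0. 0. 0.]
```

View pics/u.png

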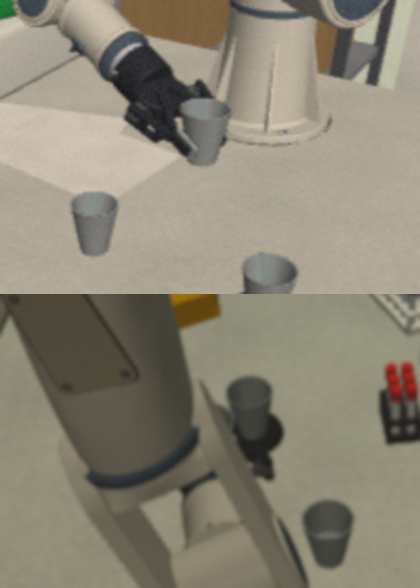

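The scene crop shows the beaker held upright and clear of everything, with its mouth up. I'll lower it, since the foot should be about 126 mm up.

>>> step_arm(
  moves=[
    [[0, 0, 0], [-0.19, 0, 0.077], -1],
    [[0, 0, 0], [-0.37, 0, 0.15], -1],
    [[0, 0, 0], [-0.5, 0, 0.203], -1],
    [[0, 0, 0], [-0.56, 0, 0.228], -1],
    [[0, 0, 0], [-0.56, 0, 0.228], -1],
  ],
)

```text
clock: 9.9
eef_pos: [441.0, 106.9, 28.2]
tcp_rot: [-3.135, -1.184, 1.255]
contact_force: [0.5, -0.0, -1.2]
opening: 0.595
grasp_force: 51.8
```

```bash
python3 log.py
```

```text
9.9 [-0.52   0.886  2.225  1.347  1.191 -1.536] [441.  106.9  28.2] [-3.135 -1.184  1.255]
```

>>> step_arm(
  moves=[
    [[0, 0, 0], [-0.009, 0, 0.004], -1],
    [[0, 0, 0], [-0.018, 0, 0.008], -1],
    [[0, 0, 0], [-0.02, 0, 0.0085], -1],
  ],
)

```text
clock: 10.2
eef_pos: [441.5, 106.5, 25.3]
tcp_rot: [3.138, -1.185, 1.264]
contact_force: [0.4, 0.5, -1.7]
opening: 0.597
grasp_force: 51.8
```

>>> step_arm(
  moves=[
    [[0, 0, 0], [-0.005, 0, 0.002], -1],
    [[0, 0, 0], [-0.005, 0, 0.002], -1],
  ],
)

```text
clock: 10.4
eef_pos: [441.3, 106.5, 23.8]
tcp_rot: [3.14, -1.186, 1.262]
contact_force: [0.3, -0.4, -2.1]
opening: 0.6
grasp_force: 51.8
```

>>> step_arm(
  moves=[
    [[0, 0, 0], [-0.005, 0, 0.002], -1],
    [[0, 0, 0], [-0.005, 0, 0.002], -1],
  ],
)

```text
clock: 10.6
eef_pos: [441.2, 106.6, 22.4]
tcp_rot: [-3.141, -1.186, 1.261]
contact_force: [0.3, -0.4, -0.9]
opening: 0.594
grasp_force: 51.8
```

>>> step_arm(
  moves=[
    [[0, 0, 0], [-0.005, 0, 0.002], -1],
    [[0, 0, 0], [-0.005, 0, 0.002], -1],
  ],
)

```text
clock: 10.8
eef_pos: [441.3, 106.7, 21.8]
tcp_rot: [-3.142, -1.187, 1.261]
contact_force: [1.3, -1.0, 3.6]
opening: 0.594
grasp_force: 51.3
```

>>> step_arm(
  moves=[
    [[0, 0, 0], [-0.002, 0, 0.001], -1],
    [[0, 0, 0], [-0.002, 0, 0.001], -0.1],
    [[0, 0, 0], [-0.002, 0, 0.001], 0.4],
    [[0, 0, 0], [-0.002, 0, 0.001], 1],
    [[0, 0, 0], [-0.002, 0, 0.001], 1],
    [[0, 0, 0], [-0.002, 0, 0.001], 1],
    [[0, 0, 0], [-0.002, 0, 0.001], 1],
  ],
)

```text
clock: 11.5
eef_pos: [441.2, 106.6, 20.9]
tcp_rot: [-3.141, -1.186, 1.261]
contact_force: [-0.4, -0.0, -0.8]
opening: 1.001
grasp_force: 0.0
```

>>> step_arm(
  moves=[
    [[0, 0, 0], [0, 0, -0.1], 1],
    [[0, 0, 0], [0, 0, -0.3], 1],
    [[0, 0, 0], [0, 0, -0.5], 1],
    [[0, 0, 0], [0.2, 0, -0.6], 1],
    [[0, 0, 0], [0.4, 0, -0.6], 1],
    [[0, 0, 0], [0.6, 0, -0.6], 1],
    [[0, 0, 0], [0.6, 0, -0.6], 1],
  ],
)

```text
clock: 12.2
eef_pos: [421.4, 44.3, 180.5]
tcp_rot: [3.129, -1.186, 1.274]
contact_force: [-1.1, 0.5, -0.5]
opening: 0.996
grasp_force: 0.0
```

```bash
python3 look.py w5; python3 -c "
from ikm import *
s=telemetry.sense();rows([537,-12,230],down(1.5));rows([537,-12,230],down(1.5+np.pi))
print(ik([537,-12,200],down(1.2),s['qpos']),ik([537,-12,200],down(1.2+np.pi),s['qpos']))"
```

```text
12.2 [-0.676  0.515  2.235  1.092  1.348 -1.202] [421.4  44.3 180.5] [ 3.129 -1.186  1.274]
beaker_lying 0.68 [317.5 333.8] [430.  73.]
beaker_mat 0.65 [361.5 220.6] [552. 240.]
mat 0.88 [355.8 218.9] [545. 246.]
turn [ 0.179 -1.503 -0.269] shift [ 0.218  0.638 -0.182]
turn [-2.09  -0.248  3.099] shift [ 0.218  0.638 -0.182]
(array([-2.23426502e-02,  2.50712793e-01,  1.85307441e+00, -4.93912386e-17,
        1.03780545e+00,  3.48453677e-01]), np.float64(2.2737367544323206e-15)) (array([-2.23426481e-02,  2.50712793e-01,  1.85307441e+00, -3.57229709e-09,
        1.03780545e+00, -2.79313897e+00]), np.float64(2.7270208809242914e-09))
```

View pics/w5.png

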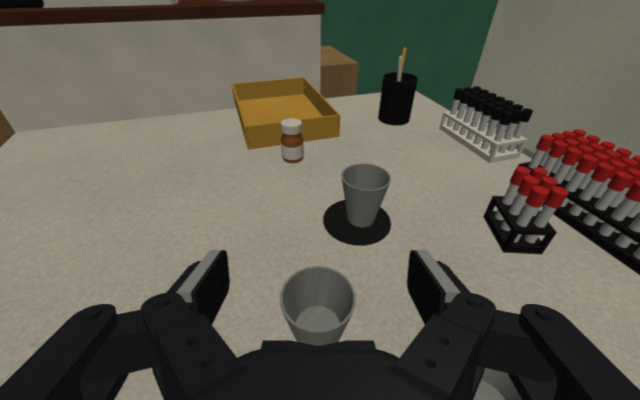

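The lying beaker now stands upright (rim 317,297 in the view), and the mat beaker is at (365,195). Next I'll go above the desk beaker with the tool pointing down.

>>> step_arm(
  moves=[
    [[0.09, -0.75, -0.13], [0.25, 0.2, -0.3], 1],
    [[0.09, -0.75, -0.13], [0.25, 0.2, -0.3], 1],
    [[0.09, -0.75, -0.13], [0.25, 0.2, -0.3], 1],
    [[0.09, -0.75, -0.13], [0.25, 0.2, -0.3], 1],
    [[0.09, -0.75, -0.13], [0.25, 0.2, -0.3], 1],
  ],
)

```text
clock: 13.0
eef_pos: [449.2, -3.2, 247.5]
tcp_rot: [3.095, -0.59, 1.408]
contact_force: [-1.1, 0.0, -0.5]
opening: 0.998
grasp_force: 0.0
```

```bash
python3 log.py; python3 -c "
from h import *
rows([537,-60,230],down(1.5))"
```

```text
13.0 [-0.441  0.121  2.046  0.632  1.184 -0.571] [449.2  -3.2 247.5] [ 3.095 -0.59   1.408]
turn [ 0.092 -0.747 -0.132] shift [-0.223  0.481 -0.021]
```

>>> step_arm(
  moves=[
    [[0.092, -0.747, -0.132], [-0.22, 0.48, -0.02], 1],
    [[0.092, -0.747, -0.132], [-0.22, 0.48, -0.02], 1],
    [[0.092, -0.747, -0.132], [-0.22, 0.48, -0.02], 1],
    [[0.092, -0.747, -0.132], [-0.22, 0.48, -0.02], 1],
    [[0.092, -0.747, -0.132], [-0.22, 0.48, -0.02], 1],
  ],
)

```text
clock: 13.5
eef_pos: [534.9, -58.1, 225.6]
tcp_rot: [-3.132, -0.003, 1.502]
contact_force: [-0.0, -0.2, -0.9]
opening: 0.997
grasp_force: 0.0
```

```bash
cat > rim.py <<'E'
import log,sys
from h import *
c=imaging.calibration("wrist");im=imaging.grab_frame("wrist")
if len(sys.argv)>1: cv2.imwrite(f"pics/{sys.argv[1]}.png",im[:,:,::-1])
for t in["beaker_lying","beaker_mat","beaker_desk"]:
    for d in imaging.recognise("wrist",t)[:3]:
        l,tp,w,h=d["extent"];print(t,round(d["conf"],2),np.round(d["extent"],1),end=' ')
        m=[tuple(atz(c,(l+w/2,tp+h/2),z)[:2].round(1)) for z in(75,79,105)];print(m)
    for d in imaging.mark_of("wrist",t)[:3]: print('  mark',round(d["conf"],2),np.round(d["xy"],1),atz(c,d["xy"],0)[:2].round(1),atz(c,d["xy"],4)[:2].round(1))
E
python3 rim.py w6
```

```text
13.5 [-0.113  0.229  1.819  0.003  1.103 -0.046] [534.9 -58.1 225.6] [-3.132e+00 -3.000e-03  1.502e+00]
beaker_lying 0.63 [160.5   0.   75.   69.1] [(np.float64(437.3), np.float64(84.8)), (np.float64(438.7), np.float64(83.8)), (np.float64(447.8), np.float64(77.3))]
  mark 0.85 [222.1  45.1] [435.8  91.4] [436.9  90.5]
  mark 0.61 [319.3 134.5] [536.9 -12.7] [536.9 -12.4]
```

View pics/w6.png

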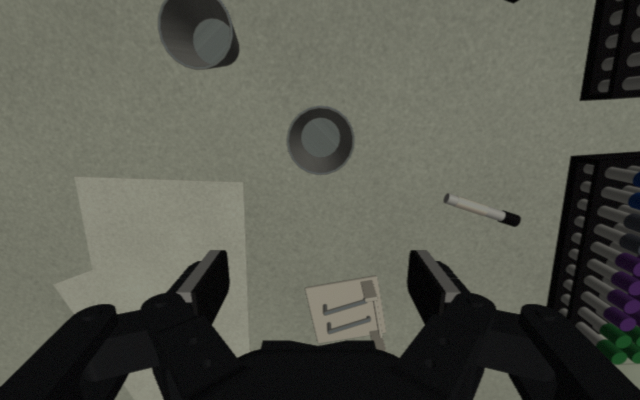

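The view shows the desk beaker's rim centred at (320,140) with a radius of 33 px, the stood-up beaker at (197,32), and the rest empty.

```bash
python3 -c "
from h import *
c=imaging.calibration('wrist');p=atz(c,(320.5,140),75);print(p)
s=tri([ray(c,(320.5,140)),ray(imaging.calibration('side'),(306,209)),ray(imaging.calibration('scene'),(330,187))]);print(s)
rows([537,-12.3,100],down(1.5));rows([537,-12.3,50],down(1.5))"
```

```text
[539.34563412 -16.06106698  75.        ]
[537.83475866 -13.59170622  72.44817943]
turn [-0.006 -0.008 -0.007] shift [ 0.241 -0.004  0.64 ]
turn [-0.006 -0.008 -0.007] shift [ 0.239 -0.003  0.889]
```

>>> step_arm(
  moves=[
    [[-0.006, -0.008, -0.007], [0.234, 0, 0.2], 1],
    [[-0.006, -0.008, -0.007], [0.234, 0, 0.4], 1],
    [[-0.006, -0.008, -0.007], [0.234, 0, 0.6], 1],
    [[-0.006, -0.008, -0.007], [0.234, 0, 0.75], 1],
    [[-0.006, -0.008, -0.007], [0.233, 0, 0.85], 1],
    [[-0.006, -0.008, -0.007], [0.233, 0, 0.875], 1],
    [[-0.006, -0.008, -0.007], [0.233, 0, 0.875], 1],
  ],
)

```text
clock: 14.55
eef_pos: [537.9, -13.4, 53.0]
tcp_rot: [-3.142, 0.001, 1.501]
contact_force: [-0.0, 0.2, 0.4]
opening: 0.996
grasp_force: 0.0
```

>>> step_arm(
  moves=[
    [[0, 0, 0], [0, 0, 0], 0.6],
    [[0, 0, 0], [0, 0, 0], 0.2],
    [[0, 0, 0], [0, 0, 0], -1],
    [[0, 0, 0], [0, 0, 0], -1],
    [[0, 0, 0], [0, 0, 0], -1],
    [[0, 0, 0], [0, 0, 0], -1],
  ],
  squeeze=35,
)

```text
clock: 15.15
eef_pos: [539.3, -13.0, 55.4]
tcp_rot: [3.138, 0.001, 1.503]
contact_force: [-3.3, 0.3, 8.7]
opening: 0.746
grasp_force: 36.0
```

```bash
python3 rim.py w7
```

```text
15.15 [-0.026  0.456  1.951 -0.002  0.731  0.044] [539.3 -13.   55.4] [3.138e+00 1.000e-03 1.503e+00]
beaker_lying 0.8 [  1.5   0.  162.5 129.2] [(np.float64(456.9), np.float64(79.9)), (np.float64(459.7), np.float64(79.1)), (np.float64(478.0), np.float64(74.3))]
  mark 0.9 [136.9  66.2] [436.6  90.8] [438.8  90.1]
beaker_desk 0.81 [248.7 191.7 138.7 143.7] [(np.float64(539.2), np.float64(-8.6)), (np.float64(539.4), np.float64(-6.5)), (np.float64(540.2), np.float64(7.4))]
  mark 0.8 [316.3 219.1] [537.9 -14.2] [538.  -12.8]
```

View pics/w7.png

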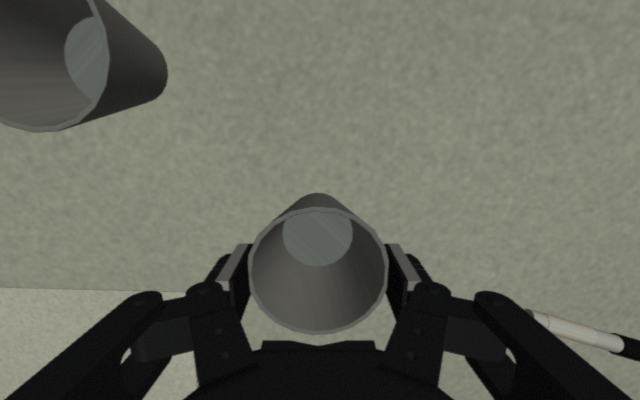

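The beaker is gripped just below its rim, with the rim centred at (318,268) between the pads. I'll lift it and carry it toward the mat, stopping short to measure.

>>> step_arm(
  moves=[
    [[0, 0, 0], [0, 0, -0.1], -1],
    [[0, 0, 0], [0, 0, -0.3], -1],
    [[0, 0, 0], [0, 0, -0.5], -1],
    [[0, 0, 0], [0.1, 0, -0.65], -1],
    [[0, 0, 0], [0.35, 0, -0.7], -1],
    [[0, 0, 0], [0.55, 0, -0.7], -1],
    [[0, 0, 0], [0.7, 0, -0.7], -1],
    [[0, 0, 0], [0.7, 0, -0.7], -1],
  ],
)

```text
clock: 16.3
eef_pos: [548.2, 130.5, 194.7]
tcp_rot: [3.138, -0.001, 1.506]
contact_force: [-0.3, -0.6, -1.2]
opening: 0.743
grasp_force: 39.0
```

```bash
python3 rim.py w8
```

```text
16.3 [ 2.310e-01  2.950e-01  1.805e+00 -1.000e-03  1.037e+00  2.970e-01] [548.2 130.5 194.7] [ 3.138e+00 -1.000e-03  1.506e+00]
beaker_lying 0.73 [167.2 201.2  72.4  69.2] [(np.float64(438.7), np.float64(96.7)), (np.float64(440.4), np.float64(98.3)), (np.float64(451.6), np.float64(108.5))]
  mark 0.65 [225.7 214.6] [437.1  92.1] [438.4  93.4]
beaker_mat 0.6 [269.5   9.9  85.9  92.7] [(np.float64(551.0), np.float64(243.3)), (np.float64(551.1), np.float64(242.7)), (np.float64(551.1), np.float64(238.4))]
  mark 0.65 [314.  68.] [551.6 244.5] [551.6 244. ]
beaker_desk 0.94 [250.8 192.4 138.3 144.8] [(np.float64(545.5), np.float64(59.6)), (np.float64(545.6), np.float64(61.7)), (np.float64(546.2), np.float64(75.6))]
  mark 0.83 [316.9 218.3] [543.9  80.5] [544.   81.9]
```

View pics/w8.png

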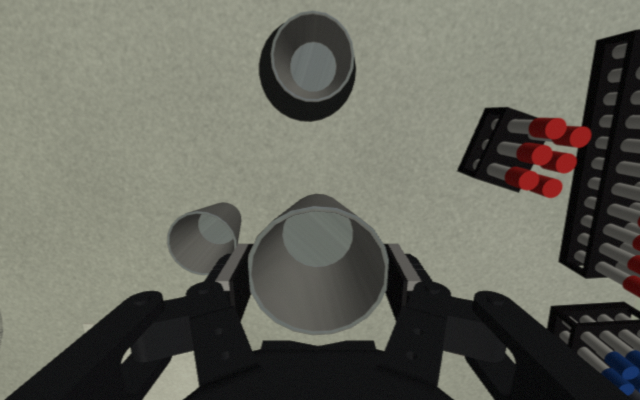

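The held beaker hasn't shifted in the grip (rim centre about 318,270), and the mat beaker's rim is centred at (313,56).

```bash
python3 -c "
from h import *
c=imaging.calibration('wrist');s=telemetry.sense()
h=atz(c,(318.5,270.5),s['eef_pos'][2]+19.6);print('held rim',h,'diam',np.linalg.norm(atz(c,(249.5,268),h[2])-atz(c,(387.5,268),h[2])))
m=atz(c,(312.7,56.5),79);print('mat rim',m,'diam',np.linalg.norm(atz(c,(271.5,56),79)-atz(c,(355,56),79)))
print('tri',tri([ray(c,(312.7,56.5)),ray(imaging.calibration('side'),(269,149)),ray(imaging.calibration('scene'),(413,218))]))
off=h-s['eef_pos'];off[2]=0;print('off',off)
rows(np.r_[m[:2],200]-off,down(1.5));rows(np.r_[551,243,200],down(1.5))"
```

```text
held rim [547.58161732 126.96647854 212.8551689 ] diam 62.62875122722384
mat rim [550.86198603 237.6580192   79.        ] diam 64.87251290026985
tri [549.95038398 240.77814453  75.43576778]
off [-0.03908393  0.82104205  0.        ]
turn [0.002 0.002 0.002] shift [ 0.553 -0.022 -0.035]
turn [0.002 0.002 0.002] shift [ 0.584 -0.024 -0.035]
```

```bash
python3 rim.py w9; python3 -c "
from h import *
rows(np.r_[551,243,200],down(1.5))"
```

```text
16.65 [ 0.225  0.296  1.808 -0.002  1.037  0.295] [547.6 126.1 193.3] [3.140e+00 1.000e-03 1.501e+00]
beaker_lying 0.93 [167.3 194.6  73.6  77.7] [(np.float64(439.2), np.float64(95.3)), (np.float64(440.9), np.float64(96.9)), (np.float64(452.2), np.float64(106.9))]
  mark 0.66 [223.8 211. ] [434.7  92.8] [436.1  94. ]
beaker_mat 0.81 [272.8   0.9  83.6  95.4] [(np.float64(552.7), np.float64(243.9)), (np.float64(552.7), np.float64(243.1)), (np.float64(552.7), np.float64(238.4))]
  mark 0.67 [314.1  64.3] [551.4 243.1] [551.4 242.5]
beaker_desk 0.86 [247.2 190.  141.5 144.4] [(np.float64(542.7), np.float64(58.6)), (np.float64(542.8), np.float64(60.7)), (np.float64(543.7), np.float64(74.4))]
  mark 0.7 [316.3 217.5] [542.   77.3] [542.1  78.7]
turn [0.001 0.002 0.003] shift [ 0.58  -0.023 -0.036]
```

>>> step_arm(
  moves=[
    [[0, 0, 0], [0.25, -0.01, 0], -1],
    [[0, 0, 0], [0.45, -0.018, 0], -1],
    [[0, 0, 0], [0.576, -0.022, 0.05], -1],
    [[0, 0, 0], [0.576, -0.022, 0.2], -1],
    [[0, 0, 0], [0.576, -0.022, 0.25], -1],
    [[0, 0, 0], [0.576, -0.022, 0.25], -1],
    [[0, 0, 0], [0.576, -0.022, 0.25], -1],
  ],
)

```text
clock: 17.7
eef_pos: [551.4, 241.9, 143.4]
tcp_rot: [3.14, 0.001, 1.502]
contact_force: [-0.4, -0.1, -0.8]
opening: 0.739
grasp_force: 39.1
```

```bash
python3 log.py
python3 - <<'E'
from h import *
p=[]
for n in("scene","side"):
    im=imaging.grab_frame(n);c=imaging.calibration(n);u,v=map(int,proj(c,[551,243,90]))
    p.append(cv2.resize(im[v-50:v+50,u-65:u+65,::-1],None,fx=4,fy=4,interpolation=2)[:300] if 0 else cv2.resize(im[v-50:v+50,u-65:u+65,::-1],(390,300)))
    print(n,(u,v))
cv2.imwrite("pics/n1.png",np.hstack(p))
E
```

```text
17.7 [ 0.412  0.413  1.761 -0.002  0.968  0.482] [551.4 241.9 143.4] [3.140e+00 1.000e-03 1.502e+00]
scene (413, 213)
side (268, 144)
```

View pics/n1.png

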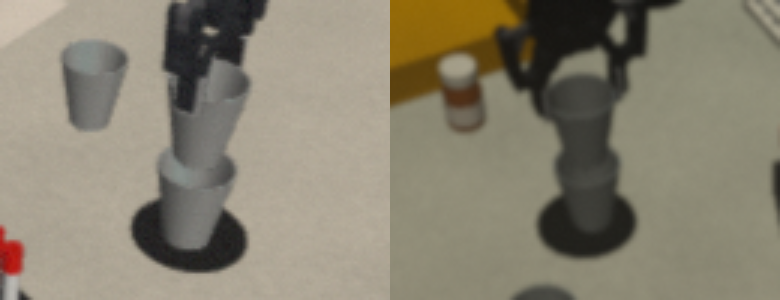

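The held beaker is directly above the mat beaker in both views: the foot sits at about 195 over a rim centre of 198 on the left, and 585 over 588 on the right. That was my last picture; I've already viewed more than the 10 allowed, so from here I use numbers only. I'll lower it slowly.

>>> step_arm(
  moves=[
    [[0, 0, 0], [0, 0, 0.06], -1],
    [[0, 0, 0], [0, 0, 0.12], -1],
    [[0, 0, 0], [0, 0, 0.18], -1],
    [[0, 0, 0], [0, 0, 0.23], -1],
    [[0, 0, 0], [0, 0, 0.26], -1],
    [[0, 0, 0], [0, 0, 0.26], -1],
  ],
)

```text
clock: 18.4
eef_pos: [550.5, 241.9, 89.6]
tcp_rot: [-3.141, 0.002, 1.503]
contact_force: [0.2, 0.1, -1.3]
opening: 0.737
grasp_force: 39.1
```

>>> step_arm(
  moves=[
    [[0, 0, 0], [0, 0, 0.01], -1],
    [[0, 0, 0], [0, 0, 0.015], -1],
    [[0, 0, 0], [0, 0, 0.015], -1],
  ],
)

```text
clock: 18.7
eef_pos: [551.3, 242.3, 88.2]
tcp_rot: [3.14, 0.001, 1.503]
contact_force: [-0.5, 0.1, -1.5]
opening: 0.743
grasp_force: 39.1
```

>>> step_arm(
  moves=[
    [[0, 0, 0], [0, 0, 0.005], -1],
    [[0, 0, 0], [0, 0, 0.01], -1],
    [[0, 0, 0], [0, 0, 0.01], -1],
  ],
)

```text
clock: 19.0
eef_pos: [551.1, 242.2, 85.9]
tcp_rot: [3.14, 0.001, 1.503]
contact_force: [0.1, -0.0, -0.3]
opening: 0.743
grasp_force: 39.1
```

>>> step_arm(
  moves=[
    [[0, 0, 0], [0, 0, 0.005], -1],
    [[0, 0, 0], [0, 0, 0.005], -1],
  ],
)

```text
clock: 19.2
eef_pos: [551.4, 242.4, 85.6]
tcp_rot: [3.14, 0.001, 1.503]
contact_force: [-1.4, -0.6, 3.8]
opening: 0.742
grasp_force: 39.4
```

Contact is at 85.6, against a predicted 85.4, so it's home. I'll press a little, release and rise.

>>> step_arm(
  moves=[
    [[0, 0, 0], [0, 0, 0.005], -1],
    [[0, 0, 0], [0, 0, 0.005], -1],
  ],
)

```text
clock: 19.4
eef_pos: [551.5, 242.5, 85.4]
tcp_rot: [3.14, 0.001, 1.503]
contact_force: [-5.1, -1.4, 13.5]
opening: 0.741
grasp_force: 40.0
```

>>> step_arm(
  moves=[
    [[0, 0, 0], [0, 0, 0], 0.55],
    [[0, 0, 0], [0, 0, 0], 0.8],
    [[0, 0, 0], [0, 0, 0], 1],
    [[0, 0, 0], [0, 0, 0], 1],
    [[0, 0, 0], [0, 0, 0], 1],
    [[0, 0, 0], [0, 0, 0], 1],
  ],
)

```text
clock: 20.0
eef_pos: [551.1, 242.2, 83.8]
tcp_rot: [3.141, 0.001, 1.503]
contact_force: [0.3, 0.4, -0.8]
opening: 0.998
grasp_force: 0.0
```

>>> step_arm(
  moves=[
    [[0, 0, 0], [0, 0, -0.15], 1],
    [[0, 0, 0], [0, 0, -0.35], 1],
    [[0, 0, 0], [0, 0, -0.55], 1],
    [[0, 0, 0], [-0.2, 0, -0.6], 1],
    [[0, 0, 0], [-0.35, 0, -0.6], 1],
    [[0, 0, 0], [-0.35, 0, -0.6], 1],
    [[0, 0, 0], [-0.35, 0, -0.6], 1],
    [[0, 0, 0], [-0.35, 0, -0.6], 1],
  ],
)

```text
clock: 20.8
eef_pos: [546.4, 173.2, 203.8]
tcp_rot: [3.141, 0.001, 1.503]
contact_force: [-0.4, -0.8, -0.5]
opening: 0.997
grasp_force: 0.0
```

```bash
cat > chk.py <<'E'
from h import *
# triangulate beakers' marks/rims from wrist+scene+side extents
cs={}
for n in("scene","side","wrist"):
    c=imaging.calibration(n);imaging.grab_frame(n)
    for t in("beaker_lying","beaker_mat","beaker_desk"):
        for d in imaging.recognise(n,t)[:2]:
            l,tp,w,h=d["extent"];print(n,t,round(d["conf"],2),np.round(d["extent"],1),'topmid@75',atz(c,(l+w/2,tp+w/2),75)[:2].round(1),'@105',atz(c,(l+w/2,tp+h/2),105)[:2].round(1),'mid@75',atz(c,(l+w/2,tp+h/2),75)[:2].round(1))
        for d in imaging.mark_of(n,t)[:2]: print('   mark',n,t,round(d["conf"],2),np.round(d["xy"],1),atz(c,d["xy"],0)[:2].round(1),'@30',atz(c,d["xy"],30)[:2].round(1))
for n in("scene","side"):
    c=imaging.calibration(n)
    for z in(79,105,131):print(n,z,np.round(proj(c,[551,243,z])))
E
python3 log.py; python3 chk.py; python3 -c "
from h import *
rows([436,40,230],down(1.5))"
```

```text
20.8 [ 0.305  0.301  1.774 -0.002  1.066  0.374] [546.4 173.2 203.8] [3.141e+00 1.000e-03 1.503e+00]
scene beaker_lying 0.94 [366.5 178.3  26.   31.4] topmid@75 [483.4 117.2] @105 [538.6 142.8] mid@75 [495.8 123.5]
   mark scene beaker_lying 0.92 [374.5 202.8] [440.4  85.3] @30 [480.8 104. ]
   mark scene beaker_lying 0.16 [408.  234.3] [523.3 228.8] @30 [559.8 240.8]
scene beaker_mat 0.77 [401.8 219.2  25.5  28.1] topmid@75 [597.6 267.9] @105 [639.3 281.1] mid@75 [602.2 269.8]
   mark scene beaker_mat 0.68 [409.2 243.6] [556.9 246.8] @30 [591.7 257.9]
scene beaker_desk 0.69 [400.5 201.8  30.6  25.2] topmid@75 [540.4 247.2] @105 [570.7 255.5] mid@75 [529.7 242.7]
scene beaker_desk 0.41 [242.5 217.   35.9  20.5] topmid@75 [810.4 -27.1] @105 [815.5 -18.5] mid@75 [788.5 -47. ]
   mark scene beaker_desk 0.63 [411.1 234. ] [517.5 235.2] @30 [554.3 246.8]
side beaker_lying 0.78 [239.4 189.1  26.5  30.6] topmid@75 [425.   73.5] @105 [413.9  40.8] mid@75 [422.1  66.9]
side beaker_lying 0.65 [260.  152.2  18.3  20.3] topmid@75 [528.8 194. ] @105 [515.7 160.5] mid@75 [527.  190.3]
   mark side
[... 303 characters left out ...]
66.9] @30 [540.9 237.1]
wrist beaker_lying 0.58 [183.2 230.6  64.7  74. ] topmid@75 [439.2 105.3] @105 [450.7 115.9] mid@75 [438.3 100.2]
wrist beaker_lying 0.47 [267.3  64.7  68.9  95.3] topmid@75 [537.6 253.9] @105 [538.3 243.1] mid@75 [536.7 243.1]
   mark wrist beaker_lying 0.88 [233.9 243.5] [435.6  92.6] @30 [445.5 105.6]
wrist beaker_desk 0.94 [273.5  65.6  86.2  92.7] topmid@75 [549.7 245.3] @105 [549.7 242.6] mid@75 [549.5 242.6]
   mark wrist beaker_desk 0.76 [316.6 110.2] [549.3 244.5] @30 [549.5 244.3]
scene 79 [413. 217.]
scene 105 [414. 209.]
scene 131 [416. 200.]
side 79 [269. 148.]
side 105 [268. 141.]
side 131 [267. 134.]
turn [0.002 0.002 0.003] shift [-0.699 -0.505 -0.13 ]
```

The nesting is confirmed by the networks at about (549,243). Next is the stood-up beaker at (436,91).

>>> step_arm(
  moves=[
    [[0, 0, 0], [-0.15, -0.18, 0], 1],
    [[0, 0, 0], [-0.3, -0.35, 0], 1],
    [[0, 0, 0], [-0.447, -0.523, 0.05], 1],
    [[0, 0, 0], [-0.447, -0.523, 0.2], 1],
    [[0, 0, 0], [-0.447, -0.523, 0.3], 1],
    [[0, 0, 0], [-0.447, -0.523, 0.3], 1],
    [[0, 0, 0], [-0.447, -0.523, 0.3], 1],
    [[0, 0, 0], [-0.447, -0.523, 0.3], 1],
  ],
)

```text
clock: 22.65
eef_pos: [436.8, 90.6, 145.0]
tcp_rot: [3.139, 0.001, 1.503]
contact_force: [1.2, 0.1, 0.9]
opening: 0.999
grasp_force: 0.0
```

```bash
python3 rim.py w10|grep -A2 -e lying -e ^2
python3 - <<'E'
from h import *
c=imaging.calibration('wrist');im=imaging.grab_frame('wrist')
print('pred rim box',[np.round(proj(c,[436+33*np.cos(a),91+33*np.sin(a),75])) for a in np.arange(0,6.2,np.pi/2)])
rows([436,91,50.5],down(1.5))
E
```

```text
22.65 [ 2.030e-01  1.880e-01  2.086e+00 -2.000e-03  8.650e-01  2.720e-01] [436.8  90.6 145. ] [3.139e+00 1.000e-03 1.503e+00]
beaker_lying 0.77 [273.5 165.3  86.7  88. ] [(np.float64(435.9), np.float64(91.8)), (np.float64(436.0), np.float64(93.1)), (np.float64(436.6), np.float64(101.5))]
  mark 0.86 [318.1 186.2] [436.9  91.2] [437.   92.1]
beaker_mat 0.81 [421.    0.   95.2  27.8] [(np.float64(538.6), np.float64(212.7)), (np.float64(536.8), np.float64(211.8)), (np.float64(524.9), np.float64(205.4))]
pred rim box [array([363., 207.]), array([315., 166.]), array([274., 213.]), array([321., 251.])]
turn [0.002 0.002 0.004] shift [ 0.004 -0.001  0.469]
```

>>> step_arm(
  moves=[
    [[0, 0, 0], [0.002, -0.001, 0.15], 1],
    [[0, 0, 0], [0.002, -0.001, 0.3], 1],
    [[0, 0, 0], [0.002, -0.001, 0.42], 1],
    [[0, 0, 0], [0.002, -0.001, 0.465], 1],
    [[0, 0, 0], [0.002, -0.001, 0.465], 1],
    [[0, 0, 0], [0.002, -0.001, 0.465], 1],
  ],
)

```text
clock: 23.65
eef_pos: [436.4, 90.8, 51.7]
tcp_rot: [3.14, 0.001, 1.503]
contact_force: [-0.1, 0.1, 0.2]
opening: 0.999
grasp_force: 0.0
```

>>> step_arm(
  moves=[
    [[0, 0, 0], [0, 0, 0], 0.6],
    [[0, 0, 0], [0, 0, 0], 0.2],
    [[0, 0, 0], [0, 0, 0], -1],
    [[0, 0, 0], [0, 0, 0], -1],
    [[0, 0, 0], [0, 0, 0], -1],
    [[0, 0, 0], [0, 0, 0], -1],
  ],
  squeeze=35,
)

```text
clock: 24.25
eef_pos: [436.6, 90.9, 52.5]
tcp_rot: [3.138, 0.001, 1.503]
contact_force: [-3.1, -0.7, 13.3]
opening: 0.736
grasp_force: 35.2
```

```bash
python3 rim.py w11|grep -A2 -e lying -e ^2;python3 log.py
```

```text
24.25 [ 0.203  0.354  2.148 -0.003  0.636  0.273] [436.6  90.9  52.5] [3.138e+00 1.000e-03 1.503e+00]
beaker_lying 0.97 [247.7 191.5 141.3 146.6] [(np.float64(436.8), np.float64(96.1)), (np.float64(436.9), np.float64(98.3)), (np.float64(437.8), np.float64(112.2))]
  mark 0.62 [318.6 217.7] [436.9  91.6] [437.  93.]
24.6 [ 0.203  0.354  2.148 -0.003  0.636  0.273] [436.6  90.9  52.5] [3.139e+00 1.000e-03 1.503e+00]
```

>>> step_arm(
  moves=[
    [[0, 0, 0], [0, 0, -0.1], -1],
    [[0, 0, 0], [0, 0, -0.3], -1],
    [[0, 0, 0], [0, 0, -0.5], -1],
    [[0, 0, 0], [0.05, 0.04, -0.65], -1],
    [[0, 0, 0], [0.2, 0.13, -0.7], -1],
    [[0, 0, 0], [0.35, 0.23, -0.7], -1],
    [[0, 0, 0], [0.4, 0.26, -0.7], -1],
    [[0, 0, 0], [0.4, 0.26, -0.7], -1],
  ],
)

```text
clock: 25.4
eef_pos: [493.5, 168.1, 191.2]
tcp_rot: [3.14, 0.001, 1.504]
contact_force: [-0.2, -0.9, -1.2]
opening: 0.735
grasp_force: 39.2
```

>>> step_arm(
  moves=[
    [[0, 0, 0], [0.15, 0.1, 0], -1],
    [[0, 0, 0], [0.3, 0.2, 0], -1],
    [[0, 0, 0], [0.38, 0.25, 0], -1],
    [[0, 0, 0], [0.394, 0.26, 0], -1],
    [[0, 0, 0], [0.394, 0.26, 0], -1],
    [[0, 0, 0], [0.394, 0.26, 0], -1],
  ],
)

```text
clock: 26.0
eef_pos: [549.0, 240.8, 190.6]
tcp_rot: [-3.141, 0.002, 1.502]
contact_force: [-0.7, -0.4, -1.6]
opening: 0.734
grasp_force: 39.3
```

```bash
python3 rim.py w12;python3 -c "
from h import *
rows([551.2,242.2,165],down(1.5))"
```

```text
26.0 [ 0.412  0.356  1.727 -0.002  1.06   0.482] [549.  240.8 190.6] [-3.141e+00  2.000e-03  1.502e+00]
beaker_lying 0.7 [246.6 191.1 141.5 148. ] [(np.float64(543.3), np.float64(171.5)), (np.float64(543.4), np.float64(173.6)), (np.float64(544.5), np.float64(187.6))]
beaker_lying 0.31 [287.7 158.4  63.3  19.4] [(np.float64(551.3), np.float64(264.2)), (np.float64(551.4), np.float64(264.9)), (np.float64(551.6), np.float64(269.6))]
  mark 0.7 [319.9 216.4] [547.5 193.8] [547.6 195.2]
beaker_mat 0.6 [297.5 155.1  53.5  22.1] [(np.float64(555.7), np.float64(265.6)), (np.float64(555.6), np.float64(266.3)), (np.float64(555.4), np.float64(270.9))]
  mark 0.86 [320.8 175.8] [551.7 241.8] [551.7 242.7]
beaker_desk 0.75 [281.1 161.5  82.1  57.6] [(np.float64(552.5), np.float64(244.3)), (np.float64(552.5), np.float64(245.3)), (np.float64(552.6), np.float64(252.0))]
  mark 0.77 [321.4 180.7] [552.  236.2] [552.  237.1]
turn [0.002 0.002 0.003] shift [0.002 0.005 0.13 ]
```

Aligned (foot mark 551.7, 242.7). I'll lower it, with contact expected at TCP z ≈ 108.5.

>>> step_arm(
  moves=[
    [[0, 0, 0], [0.002, 0.005, 0.08], -1],
    [[0, 0, 0], [0.002, 0.005, 0.17], -1],
    [[0, 0, 0], [0.002, 0.005, 0.26], -1],
    [[0, 0, 0], [0.002, 0.005, 0.33], -1],
    [[0, 0, 0], [0.002, 0.005, 0.38], -1],
    [[0, 0, 0], [0.002, 0.005, 0.39], -1],
    [[0, 0, 0], [0.002, 0.005, 0.39], -1],
  ],
)

```text
clock: 27.05
eef_pos: [551.4, 242.5, 112.9]
tcp_rot: [3.141, 0.001, 1.503]
contact_force: [0.3, -0.5, -1.2]
opening: 0.733
grasp_force: 39.3
```

>>> step_arm(
  moves=[
    [[0, 0, 0], [0, 0, 0.005], -1],
    [[0, 0, 0], [0, 0, 0.01], -1],
    [[0, 0, 0], [0, 0, 0.01], -1],
  ],
)

```text
clock: 27.35
eef_pos: [551.6, 242.5, 111.3]
tcp_rot: [3.14, 0.001, 1.503]
contact_force: [0.0, -0.8, -1.2]
opening: 0.736
grasp_force: 39.3
```

>>> step_arm(
  moves=[
    [[0, 0, 0], [0, 0, 0.005], -1],
    [[0, 0, 0], [0, 0, 0.01], -1],
    [[0, 0, 0], [0, 0, 0.01], -1],
  ],
)

```text
clock: 27.65
eef_pos: [551.3, 242.4, 108.8]
tcp_rot: [3.141, 0.001, 1.503]
contact_force: [0.7, 0.1, -0.8]
opening: 0.732
grasp_force: 39.3
```

>>> step_arm(
  moves=[
    [[0, 0, 0], [0, 0, 0.005], -1],
    [[0, 0, 0], [0, 0, 0.007], -1],
  ],
)

```text
clock: 27.85
eef_pos: [551.8, 242.8, 108.6]
tcp_rot: [3.14, 0.001, 1.503]
contact_force: [-3.7, -1.3, 11.6]
opening: 0.734
grasp_force: 40.2
```

Contact is at 108.6 as expected, so all three are fully home. I'll release and retreat.

>>> step_arm(
  moves=[
    [[0, 0, 0], [0, 0, -0.002], 0.55],
    [[0, 0, 0], [0, 0, -0.002], 0.8],
    [[0, 0, 0], [0, 0, -0.002], 1],
    [[0, 0, 0], [0, 0, -0.002], 1],
    [[0, 0, 0], [0, 0, -0.002], 1],
    [[0, 0, 0], [0, 0, -0.002], 1],
  ],
)

```text
clock: 28.45
eef_pos: [551.3, 242.4, 107.9]
tcp_rot: [3.14, 0.001, 1.503]
contact_force: [-0.7, 0.2, -0.5]
opening: 0.996
grasp_force: 0.0
```

>>> step_arm(
  moves=[
    [[0, 0, 0], [0, 0, -0.15], 1],
    [[0, 0, 0], [0, 0, -0.35], 1],
    [[0, 0, 0], [0, 0, -0.55], 1],
    [[0, 0, 0], [-0.2, 0, -0.6], 1],
    [[0, 0, 0], [-0.5, 0, -0.6], 1],
    [[0, 0, 0], [-0.5, 0, -0.6], 1],
    [[0, 0, 0], [-0.5, 0, -0.6], 1],
    [[0, 0, 0], [-0.5, 0, -0.6], 1],
  ],
)

```text
clock: 29.25
eef_pos: [544.6, 143.3, 228.0]
tcp_rot: [3.14, 0.001, 1.502]
contact_force: [-1.0, -0.0, 0.5]
opening: 1.001
grasp_force: 0.0
```

```bash
python3 chk.py
python3 - <<'E'
from h import *
# rim diameter check: top rim z from its apparent width in the wrist camera
c=imaging.calibration('wrist');print('pred top rim px',[np.round(proj(c,[551.3+33*np.cos(a),242.5+33*np.sin(a),131])) for a in np.arange(0,6.2,np.pi/2)], 'mid rim',[np.round(proj(c,[551.3+33*np.cos(a),242.5+33*np.sin(a),105])) for a in(0,np.pi/2)])
E
```

```text
scene beaker_lying 0.63 [402.  195.9  26.6  21.3] topmid@75 [509.  232.8] @105 [540.6 241.7] mid@75 [497.8 228.1]
   mark scene beaker_lying 0.58 [412.3 228.7] [494.4 228.7] @30 [532.3 240.7]
scene beaker_mat 0.92 [401.6 220.3  26.   26.3] topmid@75 [602.3 270. ] @105 [639.9 281.5] mid@75 [602.8 270.2]
   mark scene beaker_mat 0.56 [408.7 243.1] [555.8 244.9] @30 [590.7 256.1]
scene beaker_desk 0.51 [402.1 213.4  28.3   7.8] topmid@75 [579.5 264.6] @105 [581.  260.9] mid@75 [540.6 248.5]
   mark scene beaker_desk 0.65 [410.2 230.6] [505.3 227.3] @30 [542.6 239.3]
side beaker_lying 0.71 [254.5 129.4  25.3  17.9] topmid@75 [558.4 271.4] @105 [552.8 253.6] mid@75 [565.3 286.4]
side beaker_lying 0.18 [218.7 111.4  15.9  24.9] topmid@75 [493.8 427.3] @105 [475.7 370.8] mid@75 [485.7 407.2]
   mark side beaker_lying 0.56 [268.9 157.6] [563.5 284.4] @30 [552. 254.]
side beaker_mat 0.57 [257.2 152.2  21.8  21.3] topmid@75 [523.2 189. ] @105 [512.4 160.1] mid@75 [523.6 189.9]
   mark side beaker_mat 0.61 [269.5 167.9] [546.  242.5] @30 [535.  213.3]
side beaker_desk 0.52 [260.8 145.5  18.2  1
[... 408 characters left out ...]
4] @105 [550.  248.5] mid@75 [550.2 252.6]
   mark wrist beaker_lying 0.96 [317.5  79.4] [550.7 248.6] @30 [550.6 245.7]
wrist beaker_mat 0.33 [448.  117.5 115.7  84.6] topmid@75 [731.3 139.9] @105 [711.3 161.3] mid@75 [729.6 155.5]
wrist beaker_desk 0.46 [274.6  20.3  87.5  95.4] topmid@75 [552.  254.1] @105 [551.5 247. ] mid@75 [551.8 250.9]
   mark wrist beaker_desk 0.2 [319.7  79.3] [553.3 248.5] @30 [552.9 245.6]
scene 79 [413. 217.]
scene 105 [414. 209.]
scene 131 [416. 200.]
side 79 [269. 148.]
side 105 [268. 141.]
side 131 [267. 134.]
pred top rim px [array([364.,  66.]), array([315.,  19.]), array([274.,  73.]), array([321., 116.])] mid rim [array([359.,  71.]), array([316.,  29.])]
```

The stack matches the prediction: the top rim box is at (274–359, 19–114), against a predicted (274–364, 19–116). I'm handing in.

```bash
python3 -c "
from h import *
print(r.sign_off())"
```

```text
the job is handed in; nothing more can be done
None
```

The job is handed in at about 30 s of the 72 s: the lying beaker was stood upright on the desk and released, then all three were nested on the mat, each contacting within 0.2 mm of the computed fully-home height; note that I viewed 13 pictures, over the limit of 10.

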